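# Show how to dose a wash

### The job

Show a newcomer how the wash is dosed by pointing down, with the fingertips just above each thing (a few centimetres at most) and still for two seconds: first at the cap of the orange detergent jug, then at the mouth of the blue dosing cup, then at the middle of the widest compartment of the detergent drawer. Finish while still pointing at that compartment. Touch and move nothing, and point at none of the other products (white jug, teal bottle, red carton): pass high over them or round them.

Things in the scene. Friction and masses are not known exactly. Their poses are not given: they have to be found in the camera images.
- orange_jug_cap (a point): Centre of the top of the orange jug's blue screw cap (cap 38 mm across, 28 mm tall), 175 mm above the counter, z up. The jug is orange plastic, 70 x 110 mm in plan, 158 mm to the top of its carrying handle, white label with a blue band; the cap stands 22 mm off the jug's middle, away from the handle. Loose, upright.
- dosing_cup_rim (a point): Centre of the open mouth, at rim height, of the blue dosing cup (72 mm across, 65 mm tall), z up. Loose and light (about 40 g), standing mouth up.
- drawer: Washing machine's detergent drawer, pulled out and lying on the counter: white open tray 200 x 200 mm, 65 mm tall, with a grey front panel 240 mm wide, 90 mm tall along its -x side. Origin: middle of the tray's underside; z up, y across the compartments. The widest one (open, empty) fills the +y half; two narrow ones (45 mm) lie on the -y side, the outer under a blue flap. Loose.
- drawer_wide (a point): Centre of the open top of the drawer's widest compartment, at the height of its walls (65 mm above the counter). Axes as the drawer's: x along the compartment, away from the grey panel, y across it, z up. Inside 192 mm along x, 94 mm along y. The panel's inner face is 100 mm away along -x and stands 25 mm above the walls.
- white_jug_cap (a point): Centre of the top of the white jug's green screw cap, 175 mm above the counter. Bystander: same shape and size as the orange jug, white with a green-banded label.
- teal_bottle_cap (a point): Centre of the top of the teal round bottle's white cap, 180 mm above the counter. Bystander: 60 mm across, paper label.
- red_carton_top (a point): Centre of the top of the red carton lying flat, 70 x 110 mm in plan, 50 mm tall, white and yellow label on top. Bystander.

How it is judged:
By the outcome, as a careful person would: the job done as asked, in the order asked, and still so for the second after the job is handed in, with the robot touching nothing.
It also fails if it takes over 58 s, if anything falls off the work surface, if the arm or the gripper's body presses on something with over 40 N, if the wrist force passes 120 N, or if a joint passes its speed limit or range.

### The arm

A 6-joint arm with a two-finger parallel gripper is mounted at the origin on the work surface. World frame = base frame: x ahead of the robot, y to its left, z up, the work surface at z = 0. Lengths are in m, angles in rad, forces in N, time in s.
With the tool pointing down it reaches from about 0.275 to 1 m from the base axis. Payload 8.4 kg.
Tool frame: the origin (TCP) lies between the finger pads, 19 mm behind the fingertips; this is the grasp point; z points along the fingers, y is the line along which they close (so a half turn about z gives the same grasp; the last joint's range is limited). The gripper opens to 85 mm and grips with 20 to 120 N. Pads are 22 mm wide; open, the fingers measure 114 mm over their backs; the gripper's body (76 mm by 85 mm) begins 54 mm behind the grasp point. The pads swing forward as they close: fully open they stand 13 mm farther back than shut.
Start: joints at [-1.156, 0.353, 1.633, -0, 1.155, -0.002], TCP at [0.253, -0.571, 0.25] pointing down, gripper open.
Joint ranges: [-2.63, 2.63], [-0.92, 2.1], [0.06, 2.66], [-1.3, 4.44], [0, 2.69], [-3.02, 3.02]. Speed limits (rad/s): [2.22, 2.22, 2.79, 3.14, 3.14, 3.14].

### API

Orientations are given as a rotation vector (axis times angle).
In Python, from bench import ctrl, camrig gives the robot as it stands (ctrl), with the cameras (camrig). Calls block until the motion is done:
- ctrl.movep(position, orientation): joint-space move of the TCP to a pose.
- ctrl.line_to(position, v=0.15, orientation=None, threshold=None): straight line of the TCP; orientation=None keeps the orientation; v is the mean speed in m/s. With threshold (N) it stops when the force on the tool has changed by that much, and returns True; else False.
- ctrl.movej(angles): joint-space move.
- ctrl.gripper_to(opening, squeeze=None): finger opening in m; squeeze is the grip in N (None keeps the last); returns when the fingers have stopped.
- ctrl.sleep(seconds).
- ctrl.ik(position, orientation): joint angles nearest the present ones, or None.
- camrig.camera(name): name is "side" or "top"; returns the picture (420x560x3 uint8, red, green, blue); there is no depth.
- camrig.camera_info(name): a dict with "camera_matrix" (3x3 intrinsics, pixels), "position" and "rotation" of the camera in the world. Camera axes: x right, y down, z forward; pixel columns grow to the right and rows downward; lengths in m; the calibration is good to about 2 mm. A picture is of the moment at which its call begins. camera_info takes no time and is no camera call.
A pose or a line that the arm cannot do raises ctrl.MotionError and nothing moves.
- ctrl.close_job(): hands the job in; it is judged then, once.
Readings, each from a call of its own:
- ctrl.read_time(): time.
- ctrl.read_joint_positions(): joint angles.
- ctrl.read_joint_velocities(): joint speeds.
- ctrl.read_joint_efforts(): joint torques, N m.
- ctrl.read_tool_pos(): TCP position.
- ctrl.read_ee_rot(): TCP orientation.
- ctrl.read_force(): force on the tool from outside, world axes, zero at the start.
- ctrl.read_ft_torque(): the same for the moment, N m.
- ctrl.read_width(): finger opening in m.
- ctrl.read_finger_force(): force on a finger pad.
Only numpy, scipy, OpenCV 4.12 (cv2) and the standard library are available. Lean on these libraries where they do the work, as an engineer would, in place of code of your own. Each camera call takes 0.05 s, during which the arm holds its last target. There are 200 camera calls.

## Working session

There is one attempt and no reset: what is moved stays moved. The work goes in short steps, each a Python script; the robot and the scene stay as the last script left them, time stands still between calls to the robot, and variables do not carry over. Pictures are saved under pics/ and viewed, at most 10 in all, crops included, and the job is handed in when it is done.

```bash
mkdir -p pics; python3 - <<'E'
from bench import ctrl, camrig
import cv2
for n in("top","side"):
    cv2.imwrite(f"pics/{n}0.png",camrig.camera(n)[:,:,::-1]); i=camrig.camera_info(n); print(n,i)
print(ctrl.read_ee_rot(),ctrl.read_time())
E
```

```text
top {'camera_matrix': array([[522.83499392,   0.        , 284.73270827],
       [  0.        , 522.83499392, 212.42375534],
       [  0.        ,   0.        ,   1.        ]]), 'position': array([0.36125119, 0.00717686, 1.24783972]), 'rotation': array([-2.13263816,  2.1193402 , -0.18650514])}
side {'camera_matrix': array([[392.11885852,   0.        , 280.31262525],
       [  0.        , 392.11885852, 209.78450787],
       [  0.        ,   0.        ,   1.        ]]), 'position': array([-0.03423813,  0.74159243,  0.65530004]), 'rotation': array([-0.81519437,  2.3174627 , -1.34358662])}
[-3.07239884e+00 -6.49711381e-01  3.93642128e-04] 0.1
```

View pics/top0.png

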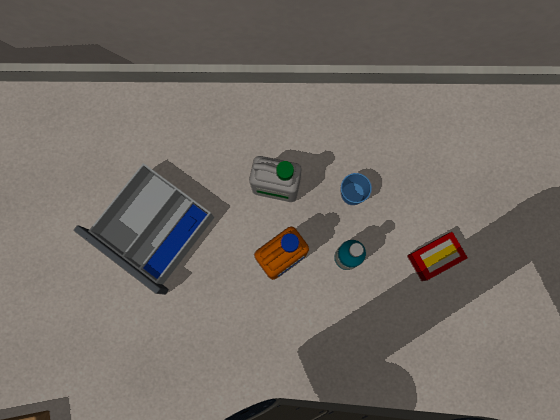

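View pics/side0.png

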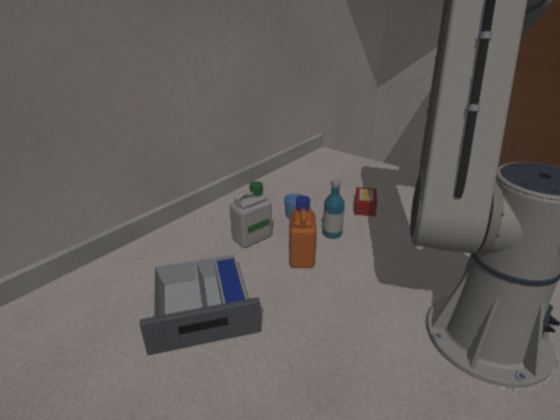

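The top view shows the orange jug's cap at (290,242), the cup at (356,188), and the drawer's wide compartment near (140,208), with its flap at (178,242). Bystanders in the same view are the white jug's cap (285,170), the teal bottle (351,253) and the red carton (437,256). The side view agrees, with the orange jug's cap at (303,203) and the cup at (292,206).

```bash
cat > h.py <<'E'
import numpy as np, cv2
from bench import ctrl, camrig
from scipy.spatial.transform import Rotation as R
def cast(n,px,z):
    i=camrig.camera_info(n); px=np.atleast_2d(px).astype(float)
    d=np.c_[px,np.ones(len(px))]@np.linalg.inv(i["camera_matrix"]).T@R.from_rotvec(i["rotation"]).as_matrix().T
    return i["position"]+d*((z-i["position"][2])/d[:,2])[:,None]
def proj(n,P):
    i=camrig.camera_info(n); c=(np.atleast_2d(P)-i["position"])@R.from_rotvec(i["rotation"]).as_matrix()
    c=c@i["camera_matrix"].T; return c[:,:2]/c[:,2:]
E
python3 - <<'E'
from h import *
img=cv2.imread("pics/top0.png"); hsv=cv2.cvtColor(img,cv2.COLOR_BGR2HSV)
m=cv2.inRange(hsv,(95,100,50),(130,255,255))
k,lab,st,c=cv2.connectedComponentsWithStats(m)
for j in range(1,k):
    if st[j,4]>60: print(st[j],c[j],hsv[lab==j].mean(0).round())
def blob(x0,y0,x1,y1):
    r=np.zeros_like(m); r[y0:y1,x0:x1]=m[y0:y1,x0:x1]
    return max(cv2.findContours(r,0,1)[0],key=cv2.contourArea)
cap=blob(270,225,310,260); cup=blob(330,165,380,212); fl=blob(130,195,220,285)
ccap=cv2.minEnclosingCircle(cap); ccup=cv2.minEnclosingCircle(cup); print(ccap,ccup)
print("cap",cast("top",ccap[0],.175),"cup blob@rim",cast("top",ccup[0],.065))
W=cast("top",fl[:,0],.063)[:,:2].astype(np.float32)
(f,sz,a)=cv2.minAreaRect(W); print("flap",f,sz,a)
b=cv2.boxPoints((f,sz,a)); e=[b[1]-b[0],b[2]-b[1]]; x=max(e,key=np.linalg.norm); x=x/np.linalg.norm(x)
if x[1]>0: x=-x   # away from panel: image right = -y
y=np.array([-x[1],x[0]]); f=np.array(f); ctr=f+.0735*y; wide=ctr+.049*y
print("x",x,"ctr",ctr,"wide",wide)
P=lambda u,v,z=.065:np.r_[ctr+u*x+v*y,z]
for n in("top","side"):
    im=cv2.imread(f"pics/{n}0.png")
    tr=[P(.1,.1),P(.1,-.1),P(-.1,-.1),P(-.1,.1)]
    cv2.polylines(im,[proj(n,tr).round().astype(int)],True,(0,255,255),1)
    for q in (np.r_[wide,.065],cast("top",ccap[0],.175)[0],cast("top",ccup[0],.065)[0]):
        cv2.drawMarker(im,tuple(map(int,proj(n,q)[0].round())),(255,0,255),0,7)
    c0=cast("top",ccup[0],.065)[0]; t=np.linspace(0,6.28,40)
    cv2.polylines(im,[proj(n,c0+.036*np.c_[np.cos(t),np.sin(t),0*t]).round().astype(int)],True,(0,255,255),1)
    s=im[130:310,60:400] if n=="top" else im[160:360,120:400]
    cv2.imwrite(f"pics/{n}1.png",cv2.resize(s,None,fx=2.3,fy=2.3))
E
```

```text
[341 173  31  32 760] [355.20789474 188.33026316] [105. 157. 101.]
[ 143  204   64   75 1498] [174.39986649 241.08344459] [111. 233. 108.]
[281 234  18  18 262] [289.51526718 242.32061069] [111. 233. 111.]
((289.5097961425781, 242.436279296875), 9.255167961120605) ((355.3368225097656, 188.88075256347656), 16.102609634399414)
cap [[0.49236537 0.00176574 0.175     ]] cup blob@rim [[ 0.63154336 -0.15068023  0.065     ]]
flap (0.5087293386459351, 0.26318806409835815) (0.04254420846700668, 0.18511362373828888) 54.10856246948242
x [ 0.81012934 -0.5862511 ] ctr [0.55181879 0.32273257] wide [0.58054509 0.36242891]
```

View pics/top1.png

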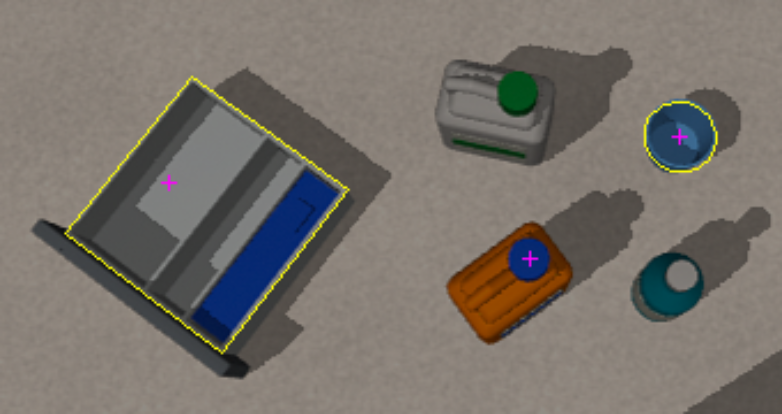

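View pics/side1.png

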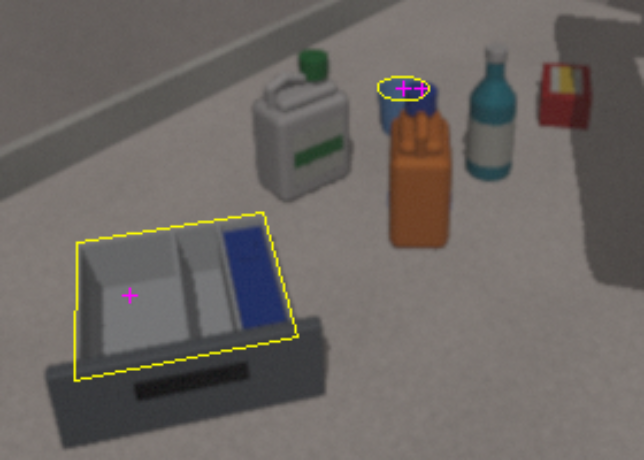

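The overlays fit both views: the tray outline lies on the wall tops, the rim circle on the cup's mouth, and the crosses on the cap, mouth and compartment centre. Now moving to the jug cap.

```bash
cat >> h.py <<'E'
T=dict(cap=(.4924,.0018,.175),cup=(.6315,-.1507,.065),wide=(.5805,.3624,.065))
R0=R.from_rotvec([-3.07239884,-.649711381,.000393642])
def rot(p): return (R.from_euler("z",np.arctan2(p[1],p[0])+1.156)*R0).as_rotvec()
def point(name,up=.40,gap=.020):
    p=np.array(T[name]); o=rot(p)
    q=ctrl.read_tool_pos()
    if q[2]<up-.01: ctrl.line_to([q[0],q[1],up],v=.2)
    ctrl.movep([p[0],p[1],up],o)
    tip=p+[0,0,.019+gap]
    ctrl.line_to(tip,v=.12)
    ctrl.sleep(2.6)
    print(name,ctrl.read_tool_pos()-tip,ctrl.read_force(),ctrl.read_time())
E
python3 - <<'E'
from h import *
ctrl.gripper_to(0.0)
point("cap")
for n in("top","side"): cv2.imwrite(f"pics/{n}2.png",camrig.camera(n)[:,:,::-1])
E
```

```text
cap [1.74372818e-05 1.72999935e-05 1.14552277e-05] [-0.11814485 -0.76692115  0.19770465] 8.2917
```

View pics/side2.png

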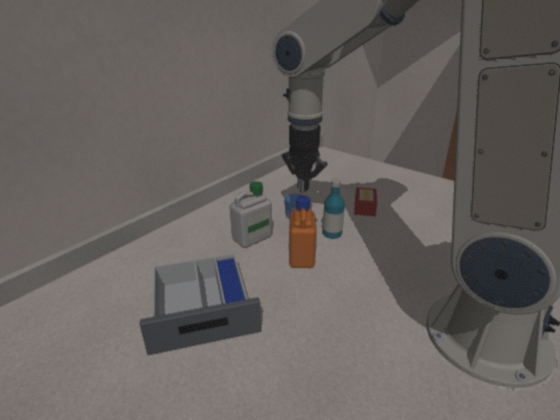

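The closed fingertips, near (304,190), stand just above the orange jug's blue cap at (303,203), and nothing has been disturbed. Next the cup, then the drawer.

```bash
python3 - <<'E'
from h import *
point("cup")
cv2.imwrite("pics/side3.png",camrig.camera("side")[:,:,::-1])
point("wide")
a=camrig.camera("side")[:,:,::-1]; cv2.imwrite("pics/side4.png",a)
cv2.imwrite("pics/both.png",np.hstack([cv2.imread("pics/side3.png")[60:400,120:420],a[60:400,80:460]]))
E
```

```text
cup [-5.98386249e-06  2.38046994e-05 -1.00299182e-05] [ 0.45133423  0.51690431 -0.15232059] 15.5333
wide [ 2.12942953e-06  1.01264104e-07 -2.13889898e-05] [ 0.80804875 -0.04963941  0.68471016] 24.3
```

View pics/both.png

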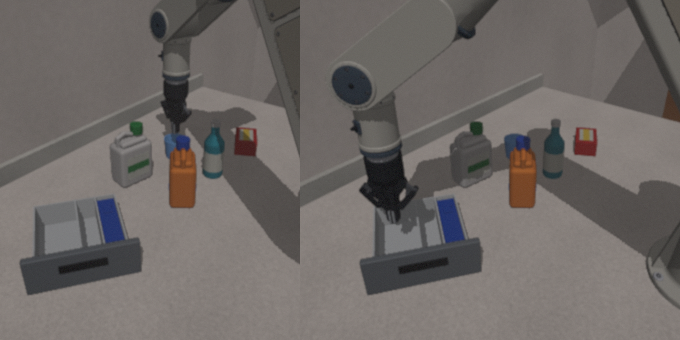

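On the left, the fingertips are above the cup's mouth. On the right, they are at about (395,222), above the wide compartment, and everything is still in place.

```bash
python3 -c "
from bench import ctrl, camrig
print(ctrl.close_job())"
```

```text
the job is handed in; nothing more can be done
None
```

I pointed at the orange jug's cap, the dosing cup's mouth and the drawer's widest compartment in that order, about 20 mm above each and still for over 2 s. I handed the job in at about 24 s while still pointing at the compartment, and the camera views and force readings showed nothing touched or moved.

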